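Earth the arm, then wake the sensor with a light touch

ROBOT

A 6-joint arm with a two-finger parallel gripper is mounted at the origin on a cart in front of the work surface, level with it; the furniture and walls round the work are solid. World frame = base frame: x ahead of the robot, y to its left, z up, the work surface at z = 0. Lengths are in m, angles in rad, forces in N, time in s.
With the tool pointing down it reaches from about 0.325 to 0.775 m from the base axis. Payload 5.5 kg.
Tool frame: the origin (TCP) lies between the finger pads; the fingertips stand 8 mm ahead of it and the grasp point (between the pads) lies 11 mm behind it (tcp_to_tips is the distance from the TCP to the fingertips, in m); z points along the fingers, y is the line along which they close (so a half turn about z gives the same grasp; the last joint's range is limited). The gripper opens to 88 mm and grips with 3 to 60 N. Pads are 20 mm wide; open, the fingers measure 115 mm over their backs; the gripper's body (75 mm by 178 mm) begins 61 mm behind the grasp point.
Start: joints at [1.117, 0.091, 1.231, -0, 1.82, -0.057], TCP at [0.232, 0.553, 0.231] pointing down, gripper open.
Joint ranges: [-2.87, 2.87], [-0.86, 2.18], [0.17, 2.46], [-1.51, 4.65], [0.06, 2.69], [-2.65, 2.65]. Speed limits (rad/s): [2.57, 2.57, 3.01, 3.14, 3.14, 3.14].

INTERFACE

Orientations are given as a unit quaternion [w, x, y, z].
In Python, from bench import * gives the robot as it stands. Calls block until the motion is done:
- move_to(position, orientation): joint-space move of the TCP to a pose.
- move_l(position, speed=0.15, orientation=None): straight line of the TCP; orientation=None keeps the orientation; speed is the mean speed in m/s.
- movej(angles): joint-space move.
- gripper_open() and close(): open the fingers fully, or close them until they stop; the grip force is fixed at half the most.
- hold(seconds).
- inverse_kinematics(position, orientation): joint angles nearest the present ones, or None.
- state(): the state.
- get_image(name): name is "side" or "top" or "wrist"; returns a dict with "frame" (400x640x3 uint8, blue, green, red), "depth" (400x640 float32, m along the optical axis (not along the pixel's ray), 0 where there is no reading), "camera_matrix" (3x3 intrinsics, pixels), "view" (4x4, takes a point from world to camera coordinates). Camera axes: x right, y up, looking along -z (the intrinsics and any distortion apply to the point x, -y, -z); pixel columns grow to the right and rows downward; lengths in m; the calibration is good to about 2 mm. A picture is of the moment at which its call begins.
A pose or a line that the arm cannot do raises IKError and nothing moves.
- job_done(): hands the job in; it is judged then, once.
The state is a dict: "time": time; "joint_pos": joint angles; "dq": joint speeds; "joint_torque": joint torques, N m; "ee_pos": TCP position; "ee_rot": TCP orientation; "ft_force": force on the tool from outside, world axes, zero at the start; "moment": the same for the moment, N m; "finger_gap": finger opening in m; "finger_force": force on a finger pad.
Only numpy, scipy, OpenCV 4.12 (cv2) and the standard library are available. Lean on these libraries where they do the work, as an engineer would, in place of code of your own. Each camera call takes 0.05 s, during which the arm holds its last target. There are 200 camera calls.

TASK

Discharge the arm and then wake the readout: with the fingertips press the brass earthing button fully down (it stays in), and only after that touch the white oval sensor on its springy stand lightly and withdraw. Do not pinch, lift or push the sensor off its place, do not touch the look-alike post with the black button, and leave the dish lid, the filter, the black can and the bottle as they stand.

Things in the scene. Friction and masses are not known exactly. Their poses are not given: they have to be found in the camera images.
- earth_button (a joint): travel of the brass push button: 0 = up (start), 0.006 m = fully down. It is pushed straight down against about 4 N of friction, has no return spring and stays where it is left. Its post is bolted to the bench and cannot shift.
- earth_button_top (a point): centre of the top face of the brass button, a disc 26 mm across on a grey round post 36 mm across (foot flange 62 mm). The top is 51 mm above the bench when up, 45 mm when fully down, 5 mm proud of the post's top.
- earth_post: the grey post that carries the brass button; bolted down, origin at the centre of its foot on the bench, z up
- signal_button (a joint): travel of the black push button of the other post, same make; 0 = up, must stay up
- signal_post: look-alike grey post, same sizes, with a black plastic button: not to be touched. Bolted down, origin at the centre of its foot on the bench, z up
- sensor: loose white oval sensor with a red band round its foot and a small dark display on its gently domed top, 50 mm along its own x, 76 mm along its own y, 21 mm high, 150 g or so; it lies loose on top of the spring stand, held by friction only. Origin at the centre of its underside, z up.
- stand: spring-mounted stand under the sensor: dark base 44 by 68 mm, bolted to the bench, with an aluminium plate whose top is 24 mm above the bench. Pressed, the plate sinks up to 8 mm: it gives from about 1 N on, at 0.7 N per mm, and comes back up when let go; beyond 8 mm it is hard. Origin at the centre of the base on the bench, z up.
- sensor_top (a point): centre of the sensor's top, 21 mm above its underside and 45 mm above the bench (contact begins 0 to 1 mm below this point)
- dish_lid: loose pink dish lid, 58 mm across, 16 mm high, lying beside the sensor; origin at the centre of its underside
- filter_disc: loose light blue round syringe filter, 27 mm across, 20 mm high, beside the sensor; origin at the centre of its underside
- objective_can: loose black round objective can, 38 mm across, 61 mm high, standing; origin at the centre of its underside
- bottle_medium: loose white bottle with a blue cap, 47 by 46 mm, 99 mm high, standing; origin at the centre of its underside
Not all that is in view belongs to the job. There is more than one size of the objective_can; the job needs the largest. What is shaped like the dish_lid but blue or turquoise is not meant.

How it is judged:
On the way, in this order (a step that is already met when the one before it is completed fails the run):
1. the brass earthing button is pressed fully down (value of joint earth_button above 0.0048 m), for 0.1 s.
2. the fingers touch the sensor (contact force between the fingers and sensor above 0.3 N), for 0.1 s.
At the end, for the whole second after the job is handed in: The brass button is at least 4.8 mm down of 6 mm, the black button is up, the sensor lies still and flat on its stand within 8 mm of where it lay, and the dish lid, filter, can and bottle stand upright within 8 mm of where they were (value of joint earth_button above 0.0048 m and value of joint signal_button below 0.001 m and distance of each of sensor, dish_lid, filter_disc, objective_can, bottle_medium from where it was at the start of the episode below 0.008 m and angle between each of sensor, dish_lid, filter_disc, objective_can, bottle_medium's own z axis and vertical below 0.1 rad and linear speed of sensor below 0.02 m/s); the robot touches nothing.
It fails at once if the sensor is touched before the brass button is down (contact force between any of the fingers, the arm and sensor above 0.3 N and value of joint earth_button below 0.0045 m).
It fails at once if the sensor is pressed hard (over 20 N) (contact force between the fingers and sensor above 20 N).
It fails at once if the sensor is lifted 8 mm or pushed 15 mm from its place (height (world z) of sensor above 0.032 m or distance of sensor from where it was at the start of the episode above 0.015 m).
It fails at once if the post with the black button is touched (contact force between any of the fingers, the arm and signal_post above 0.3 N).
It fails at once if a bystander is shifted more than 12 mm (distance of any of dish_lid, filter_disc, objective_can, bottle_medium from where it was at the start of the episode above 0.012 m).
It also fails if it takes over 40 s, if anything falls off the work surface, if the arm or the gripper's body presses on something with over 40 N, if the wrist force passes 120 N, or if a joint passes its speed limit or range.

## Working session

There is one attempt and no reset: what is moved stays moved. The work goes in short steps, each a Python script; the robot and the scene stay as the last script left them, time stands still between calls to the robot, and variables do not carry over. Pictures are saved under pics/ and viewed, at most 10 in all, crops included, and the job is handed in when it is done.

```bash
mkdir -p pics; cat > h.py <<'E'
import numpy as np, cv2
from bench import *
def world(im,u,v,z=None):
    "pixel -> world by depth, or on plane z"
    K=np.array(im["camera_matrix"]);T=np.linalg.inv(np.array(im["view"]))
    r=np.array([(u-K[0,2])/K[0,0],-(v-K[1,2])/K[1,1],-1.])
    o=T[:3,3];d=T[:3,:3]@r
    s=im["depth"][int(round(v)),int(round(u))] if z is None else (z-o[2])/d[2]
    return o+s*d
E
python3 - <<'E'
from h import *
import pickle
ims={n:get_image(n) for n in("top","side")}
pickle.dump(ims,open("ims.pkl","wb"))
for n,i in ims.items():
    cv2.imwrite(f"pics/{n}0.png",i["frame"]); print(n,{k:np.shape(v) for k,v in i.items()},np.linalg.inv(np.array(i["view"]))[:3,3])
print({k:v for k,v in state().items() if k in("time","ee_pos","ee_rot","finger_gap")})
E
```

```text
top {'frame': (400, 640, 3), 'depth': (400, 640), 'camera_matrix': (3, 3), 'view': (4, 4)} [ 0.36669759 -0.08959331  1.06130316]
side {'frame': (400, 640, 3), 'depth': (400, 640), 'camera_matrix': (3, 3), 'view': (4, 4)} [0.34174466 0.61815389 0.6601025 ]
{'time': 0.1, 'ee_pos': array([0.2317793 , 0.55317198, 0.2296525 ]), 'ee_rot': array([-2.00775329e-04,  1.97103885e-01,  9.80382257e-01, -8.04792749e-04]), 'finger_gap': 0.08784734689102582}
```

View pics/top0.png

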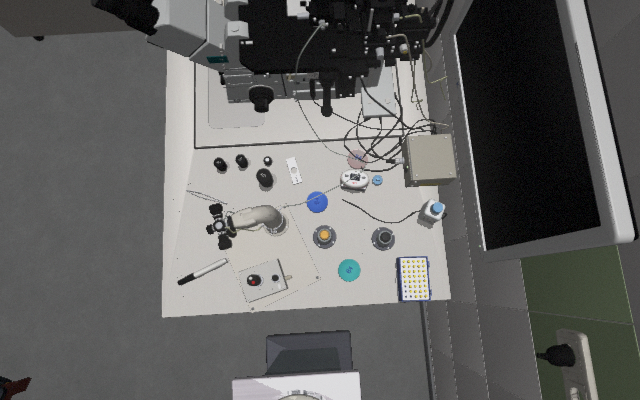

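View pics/side0.png

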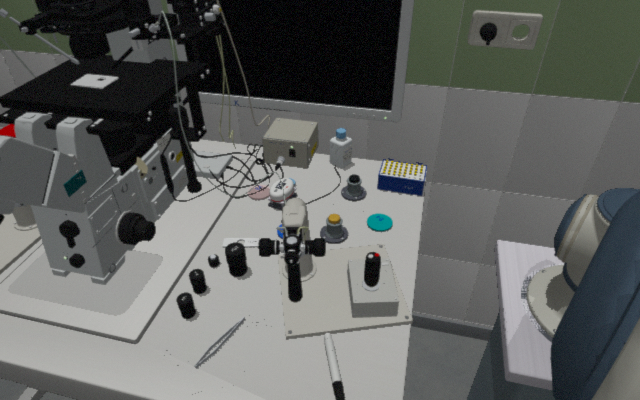

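The top view shows the brass button at (324,235) and the black-button look-alike at (383,237). The sensor is at (354,180), between the pink lid at (357,158) and the filter at (377,181). The large can is at (265,178) and the bottle at (433,212). Other things that could be mistaken for these are the blue lid (317,202), the turquoise lid (349,270) and the smaller cans (221,163), (241,160), (267,160). I choose the yellow-brass disc and the white oval, and check both in one close crop.

```bash
python3 - <<'E'
from h import *
import pickle
ims=pickle.load(open("ims.pkl","rb"));t=ims["top"];s=ims["side"]
for n,u,v in [("brass",324,235),("black",383,237),("sensor",354,180),("lid",357,158),("filter",377,181),("can",265,178),("bottle",438,207),("arm?",250,215),("knob",219,226),("blue lid",317,202),("cable",330,196),("cable2",350,205)]:
    print(n,world(t,u,v).round(3))
hsv=cv2.cvtColor(t["frame"],cv2.COLOR_BGR2HSV)
m=cv2.inRange(hsv,(12,110,90),(30,255,255));m[:, :300]=0;m[:,350:]=0;m[:215]=0;m[255:]=0
M=cv2.moments(m,True);u,v=M["m10"]/M["m00"],M["m01"]/M["m00"];print("brass px",u,v,M["m00"],world(t,u,v,.051).round(4))
hs=cv2.cvtColor(s["frame"],cv2.COLOR_BGR2HSV)
m=cv2.inRange(hs,(12,110,90),(30,255,255));m[:, :318]=0;m[:,350:]=0;m[:208]=0;m[232:]=0
M=cv2.moments(m,True);u,v=M["m10"]/M["m00"],M["m01"]/M["m00"];print("brass side px",u,v,M["m00"],world(s,u,v,.049).round(4))
# sensor: points by height in 30..50 mm around
P=np.array([[world(t,u,v) for u in range(330,395)] for v in range(160,200)])
z=P[...,2];k=((z>.034)&(z<.055)).astype(np.uint8)
n,l,st,c=cv2.connectedComponentsWithStats(k)
i=1+np.argmax(st[1:,4]);q=P[l==i];print(st[i],q.mean(0).round(4),q.min(0).round(3),q.max(0).round(3))
print(cv2.minAreaRect((q[:,:2]*1000).astype(np.float32)))
cv2.imwrite("pics/crop1.png",np.hstack([cv2.resize(t["frame"][140:290,290:450],None,fx=2.5,fy=2.5,interpolation=2),cv2.resize(s["frame"][160:250,220:380],None,fx=2.4,fy=2.5*150/90,interpolation=2)]))
E
```

```text
brass [ 0.489 -0.093  0.053]
black [ 0.476 -0.242  0.05 ]
sensor [ 0.63  -0.18   0.047]
lid [ 0.7   -0.196  0.015]
filter [ 0.634 -0.246  0.008]
can [0.645 0.051 0.062]
bottle [ 0.536 -0.376  0.1  ]
arm? [0.525 0.067 0.2  ]
knob [0.507 0.137 0.191]
blue lid [ 0.586 -0.08   0.006]
cable [ 0.601 -0.116 -0.   ]
cable2 [ 0.573 -0.168 -0.001]
brass px 324.0147058823529 234.38235294117646 68.0 [ 0.4912 -0.093   0.051 ]
brass side px 333.70666666666665 217.56 75.0 [ 0.4913 -0.0916  0.049 ]
[ 11   9  28  19 396] [ 0.636  -0.1824  0.0435] [ 0.612 -0.218  0.034] [ 0.663 -0.147  0.053]
((637.4005737304688, -182.81536865234375), (72.47579956054688, 49.246097564697266), 83.45724487304688)
```

View pics/crop1.png

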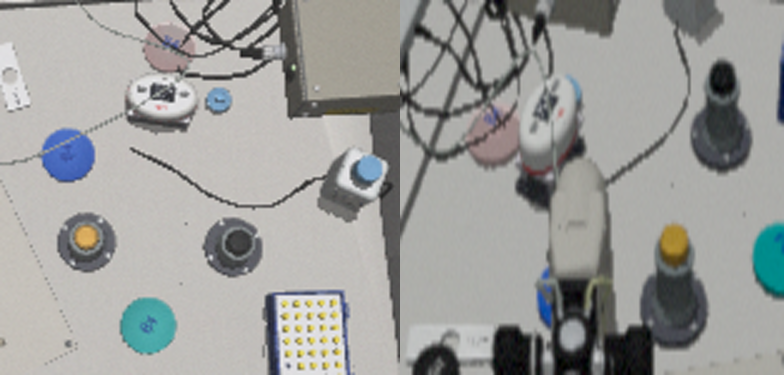

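The crop confirms both: the left post carries the brass disc and the right one the black disc. The white oval is on its dark stand with cables just behind it, and the manipulator stands left of the brass post. Before moving I'll build a clearance map.

```bash
python3 - <<'E'
from h import *
import pickle
ims=pickle.load(open("ims.pkl","rb"));H={}
for n,t in ims.items():
    for v in range(0,400,2):
        for u in range(0,640,2):
            if t["depth"][v,u]>0:
                p=world(t,u,v)
                if n=="side" and (p[0]<.3): continue
                k=(int(p[0]//.04),int(p[1]//.04)); H.setdefault(k,[]).append(p[2])
print("y:     "+" ".join(f"{j*4+2:4d}" for j in range(15,-11,-1)))
for i in range(24,3,-1): print(f"x{i*4+2:4d}  "+" ".join(f"{int(np.max(H[i,j])*100):4d}" if (i,j) in H else "   ." for j in range(15,-11,-1)))
from scipy.spatial.transform import Rotation as R
s=state();print(R.from_quat(np.roll(s["ee_rot"],-1)).as_matrix().round(2))
for yaw in (0,90,-90,180):
    q=np.roll((R.from_euler("z",yaw,degrees=True)*R.from_euler("x",180,degrees=True)).as_quat(),1)
    for p in([.491,-.0925,.2],[.491,-.0925,.05],[.636,-.182,.045],[.636,-.182,.2],[.35,.4,.4],[.43,0,.4]):
        a=inverse_kinematics(p,q);print(yaw,p,None if a is None else np.round(a,2))
E
```

```text
y:       62   58   54   50   46   42   38   34   30   26   22   18   14   10    6    2   -2   -6  -10  -14  -18  -22  -26  -30  -34  -38
x  98     .    .    .    .    .    .    .    0    0    0    0   33   31   31   31   32   43   46   32   32   37    .    .    2    0   14
x  94     .    .    .    .    .    .    .    0   39   39   37   35   32   31   31   32   45   47   46   45   38    .    2    3    0   16
x  90     .    .    .    .    .    .    .    0   42   41   37   35   31   31   31   32   43   46   46   45   38   43   42    2    0   37
x  86     .    .    .    .    .    .    .    0    0    0    0    0    0    8   30   32   32   42   46   46   42   38   38    2    1   16
x  82     .    .    .    .    .    .    .    0    0    0    0    0    0    0   30   32   32   32   46   46   50   50   49   47   31    6
x  78     .    .    .    .    .    .    .    0    0    0    0    0    0    0    0   30    0   42   44   44   50   50   48   46   21   11
x  74     .    .    .    .    .    .    .    0    0    0    0    0    0    4    1    0    0   10   10    4    1   47    1   29   23    8
x  7
[... 2586 characters left out ...]
0.33]
90 [0.35, 0.4, 0.4] [ 0.79  0.01  1.   -0.    2.13  0.79]
90 [0.43, 0, 0.4] [-0.08 -0.25  1.24 -0.    2.15 -0.08]
-90 [0.491, -0.0925, 0.2] None
-90 [0.491, -0.0925, 0.05] None
-90 [0.636, -0.182, 0.045] None
-90 [0.636, -0.182, 0.2] None
-90 [0.35, 0.4, 0.4] [ 0.79  0.01  1.    0.    2.13 -2.35]
-90 [0.43, 0, 0.4] None
180 [0.491, -0.0925, 0.2] [-0.25 -0.18  1.55  0.    1.77 -1.83]
180 [0.491, -0.0925, 0.05] [-0.25 -0.14  1.78  0.    1.5  -1.83]
180 [0.636, -0.182, 0.045] [-0.33  0.29  1.33  0.    1.52 -1.9 ]
180 [0.636, -0.182, 0.2] [-0.33  0.26  1.1   0.    1.78 -1.9 ]
180 [0.35, 0.4, 0.4] [ 0.79  0.01  1.    0.    2.13 -0.78]
180 [0.43, 0, 0.4] [-0.08 -0.25  1.24  0.    2.15 -1.65]
```

```bash
cat >> h.py <<'E'
from scipy.spatial.transform import Rotation as R
def down(yaw): return np.roll((R.from_euler("z",yaw,degrees=True)*R.from_euler("x",180,degrees=True)).as_quat(),1)
E
python3 - <<'E'
from h import *
close()
move_l([.27,.42,.36],.25)
move_to([.46,-.0925,.36],down(90))
move_to([.491,-.0925,.20],down(90))
s=state();print(s["time"],s["ee_pos"],s["finger_gap"],s["ft_force"])
i=get_image("wrist");cv2.imwrite("pics/w1.png",i["frame"])
hsv=cv2.cvtColor(i["frame"],cv2.COLOR_BGR2HSV)
m=cv2.inRange(hsv,(12,110,90),(30,255,255))
n,l,st,c=cv2.connectedComponentsWithStats(m)
for k in range(1,n):
    if st[k,4]>200: print(st[k],c[k],world(i,*c[k],.051).round(4),world(i,*c[k]).round(4))
print(np.linalg.inv(i["view"])[:3,3])
E
```

```text
5.0167 [ 0.4913816  -0.09221061  0.20164635] 0.0006415563264176154 [-1.09184524  0.06451699  0.08944421]
[312 172  25  24 445] [324.38426966 182.93033708] [ 0.4931 -0.0899  0.051 ] [ 0.4931 -0.0898  0.0511]
[ 0.4922793  -0.01051491  0.35640238]
```

View pics/w1.png

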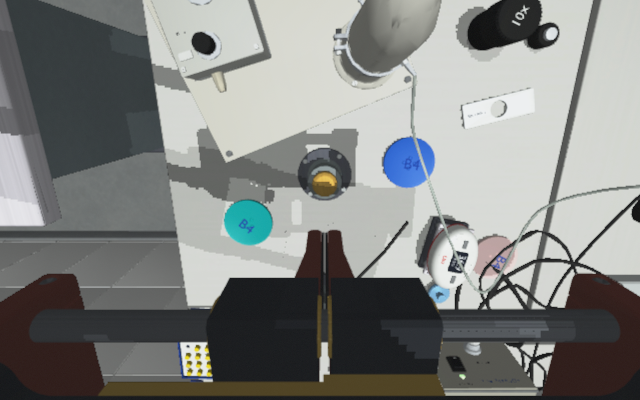

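The wrist view shows the brass button at (324,183), in agreement within 3 mm. The wrist camera sits on the manipulator side, so I'll turn the tool to put the camera on the −y side. I'll re-measure from there and then press.

```bash
python3 - <<'E'
from h import *
q=down(-70)
move_to([.492,-.0912,.20],q)
i=get_image("wrist")
m=cv2.inRange(cv2.cvtColor(i["frame"],cv2.COLOR_BGR2HSV),(12,110,90),(30,255,255))
n,l,st,c=cv2.connectedComponentsWithStats(m)
k=1+np.argmax(st[1:,4]);p=world(i,*c[k],.051);print(st[k],p.round(4),world(i,*c[k]).round(4))
b=(np.array([.4931,-.0899])+np.array([.4912,-.0922])+p[:2])/3;print(b)
assert np.hypot(*(p[:2]-[.492,-.0912]))<.006
move_l([*b,.075],.12)
f0=np.array(state()["ft_force"])
for z in (.064,.060,.057,.055,.054,.053,.052,.051,.050,.049):
    move_l([*b,z],.03); s=state();f=np.array(s["ft_force"])-f0
    print(z,s["ee_pos"].round(4),f.round(1))
    if f[2]>15: break
hold(.2)
print(state()["time"])
E
```

```text
[313 169  24  25 473] [ 0.4935 -0.093   0.051 ] [ 0.4936 -0.0932  0.052 ]
[ 0.49260071 -0.09170084]
0.064 [ 0.4925 -0.0917  0.0638] [-0.6  0.5  1.1]
0.06 [ 0.4924 -0.0917  0.0597] [-0.2 -1.  -0.1]
0.057 [ 0.4928 -0.0918  0.0571] [-0.1 -0.1  1.1]
0.055 [ 0.4928 -0.0918  0.0552] [-0.4 -0.5  2.1]
0.054 [ 0.4928 -0.0917  0.0541] [ 0.4 -0.9  2.8]
0.053 [ 0.4928 -0.0918  0.0531] [ 0.8 -0.4  3.6]
0.052 [ 0.4929 -0.0918  0.053 ] [-2.3 -0.1  8.1]
0.051 [ 0.4929 -0.0918  0.0529] [-3.5  0.9 11.9]
0.05 [ 0.493  -0.0918  0.0528] [-5.3  0.1 17. ]
11.4333
```

The button is on its stop: tips at 0.045 m with the force rising. Next I retreat and look at the sensor from close by.

```bash
python3 - <<'E'
from h import *
import pickle
p=state()["ee_pos"]
move_l([p[0],p[1],.20],.2)
move_to([.636,-.182,.20],down(180))
i=get_image("wrist");pickle.dump(i,open("w2.pkl","wb"));cv2.imwrite("pics/w2.png",i["frame"])
m=cv2.inRange(cv2.cvtColor(i["frame"],cv2.COLOR_BGR2HSV),(12,110,90),(30,255,255))
s=state();print(s["time"],s["ee_pos"],s["ft_force"])
P=np.array([[world(i,u,v) for u in range(0,640)] for v in range(0,400)])
k=((P[...,2]>.034)&(P[...,2]<.06)&(abs(P[...,0]-.636)<.05)&(abs(P[...,1]+.182)<.06)).astype(np.uint8)
n,l,st,c=cv2.connectedComponentsWithStats(k)
j=1+np.argmax(st[1:,4]);w=P[l==j];print(st[j],c[j],w.mean(0).round(4),w.min(0).round(3),w.max(0).round(3),cv2.minAreaRect((w[:,:2]*1000).astype(np.float32)))
h=((P[...,2]>.047)&(P[...,2]<.1)&(abs(P[...,0]-.636)<.06)&(abs(P[...,1]+.182)<.06));print("above",h.sum(),P[h][::max(1,h.sum()//12)].round(3))
E
```

```text
16.0667 [ 0.63599016 -0.18196146  0.20006259] [ 0.93920492 -0.52481229 -0.09316117]
[ 288  159   97   48 2751] [325.40094511 181.79680116] [ 0.6361 -0.1793  0.0451] [ 0.611 -0.218  0.034] [ 0.663 -0.122  0.06 ] ((638.265380859375, -169.56546020507812), (50.40812301635742, 96.32998657226562), 2.2291183471679688)
above 387 [[ 0.611 -0.123  0.052]
 [ 0.616 -0.13   0.055]
 [ 0.621 -0.145  0.055]
 [ 0.624 -0.15   0.056]
 [ 0.629 -0.158  0.056]
 [ 0.634 -0.169  0.058]
 [ 0.638 -0.179  0.06 ]
 [ 0.644 -0.185  0.058]
 [ 0.649 -0.196  0.062]
 [ 0.657 -0.205  0.061]
 [ 0.666 -0.209  0.06 ]
 [ 0.678 -0.203  0.058]
 [ 0.685 -0.195  0.055]]
```

View pics/w2.png

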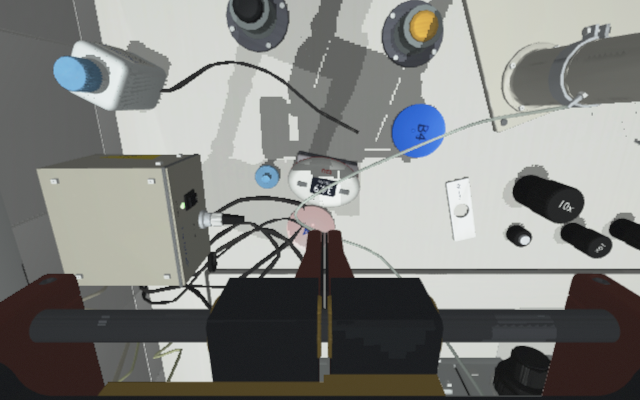

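The close view shows the sensor at (325,182) and a thin hanging wire crossing above it, from (410,155) over the display to (295,212), at z ≈ 0.06. I'll touch the corner of the dome clear of the wire, at about (0.624,−0.197), with the fingers turned parallel to it.

```bash
python3 - <<'E'
from h import *
import pickle
i=pickle.load(open("w2.pkl","rb"))
c=np.array([.624,-.197])
P=np.array([world(i,u,v) for v in range(150,210) for u in range(280,380)])
d=np.hypot(*(P[:,:2]-c).T);g=P[d<.008];print("dome near touch z",len(g),np.median(g[:,2]).round(4),g[:,2].max().round(4))
q=down(209)
move_to([*c,.20],q); move_l([*c,.085],.12)
def fz():
    r=[]
    for _ in range(6): hold(.03); r.append(state()["ft_force"])
    return np.mean(r,0)
hold(.2);f0=fz();z=.056;move_l([*c,z],.05)
while z>.0465:
    f=fz()-f0;print(round(z,4),state()["ee_pos"][2].round(4),f.round(2))
    if f[2]>2.2: break
    z-=.001; move_l([*c,z],.02)
hold(.2);print(state()["time"],(fz()-f0).round(2))
E
```

```text
dome near touch z 201 0.0448 0.0474
0.056 0.0566 [-0.2   0.   -0.02]
0.055 0.055 [ 0.   -0.   -0.19]
0.054 0.054 [-0.31  0.31 -0.14]
0.053 0.053 [-0.21  0.44  0.04]
0.052 0.0522 [0.11 0.06 1.33]
0.051 0.0512 [ 0.46 -0.2   2.07]
0.05 0.0502 [ 0.49 -0.24  2.49]
21.9833 [ 0.92 -0.16  2.97]
```

The touch is clear: the spring is giving at about 3 N. Now I withdraw straight up and check.

```bash
python3 - <<'E'
from h import *
p=state()["ee_pos"]
move_l([p[0],p[1],.056],.03); move_l([p[0],p[1],.22],.15); hold(.5)
print(state()["time"],state()["ft_force"])
t=get_image("top");w=get_image("wrist")
cv2.imwrite("pics/end.png",np.vstack([w["frame"][:230],cv2.resize(t["frame"][140:290,200:460],(640,369))]))
P=np.array([[world(w,u,v) for u in range(640)] for v in range(0,230)])
k=(P[...,2]>.036)&(P[...,2]<.05)&(abs(P[...,0]-.636)<.04)&(abs(P[...,1]+.182)<.045);print(P[k].mean(0),P[k].min(0),P[k].max(0))
E
```

```text
24.275 [-0.02373478 -0.35338511 -0.3740083 ]
[ 0.63680872 -0.18267998  0.04423211] [ 0.61342101 -0.21827104  0.03601391] [ 0.66379333 -0.14394107  0.04791191]
```

View pics/end.png

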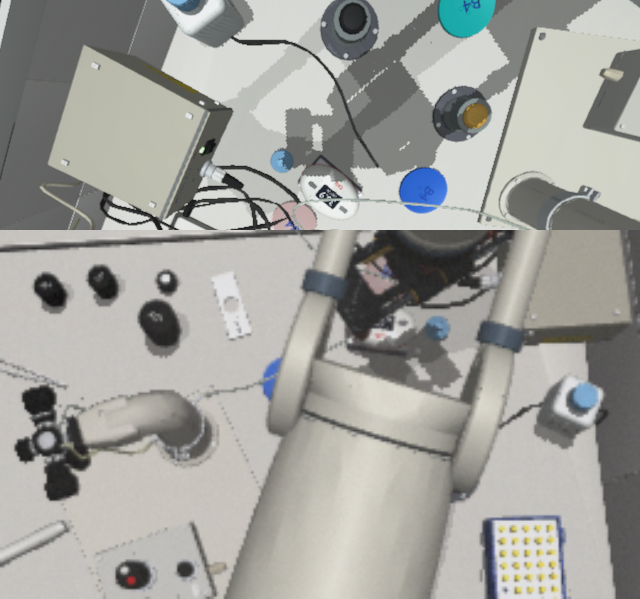

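The sensor at (330,195) lies in place and flat. The brass button at (475,115) is down, and the filter, lid, bottle and can are undisturbed. The arm is clear, so I'm handing in.

```bash
python3 -c "
from bench import *
print(job_done())"
```

```text
the job is handed in; nothing more can be done
None
```

I pressed the brass button fully down, then touched the sensor lightly at about 3 N and withdrew; the last pictures show the sensor in place and nothing else disturbed. I handed the job in at about 24 s, and no verdict came back.

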